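# Stamp the case lid with the round release stamp

## Task

Mark this case lid as released: take the round-footed hand stamp from the black mat (not the square one), hold it upright and press it steadily, not hammering, inside the round ring on the plywood lid, until its spring-loaded die has gone about halfway in, and hold it there for about a second. Lift it straight up a few centimetres without sliding or smearing, touching the lid nowhere outside the ring, then stand it back upright on the black mat and let go.

Things in the scene. Friction and masses are not known exactly. Their poses are not given: they have to be found in the camera images.
- round_stamp: Round hand stamp, 105 mm tall, 0.25 kg, upright on the mat. Upwards: steel die showing 10 mm, bare metal skirt 52 mm across to 38 mm height, plain wooden handle 30 mm across to 95 mm, cap 38 mm across. Grip the handle at about 70 mm. Origin: on the axis at its underside (the die's face when out); z up the handle, yaw has no meaning. The like stamp with a square skirt is not used.
- round_die: Steel die in the round stamp's foot, a disc 40 mm across. It slides up into the skirt against a spring, 8 mm at most: it begins to give at about 4 N and takes 1 N more per mm, so halfway in is about 8 N; at 12 N it meets its stop. Origin: centre of its flat lower face; z up the handle.
- ring_board: Plywood case lid, 150 x 130 mm (x, y), 18 mm thick, fixed flat on the bench between two low aluminium dogs, with a dark round ring, 68 mm inner and 78 mm outer diameter, burned on the middle of its top. Origin: centre of its underside, so the ring's centre is 18 mm above; z up. A like lid with a square outline is not used.
- stamp_mat: Black rubber mat fixed on the bench, 110 x 240 mm (its x, y), 4 mm thick. Origin: centre of its underside on the bench; z up. The two stamps stand on it about 70 mm either side of the middle along y, one at each end.
There are look-alikes about, which are no part of the job. What is shaped like the round_stamp but green or red is not meant.

How it is judged:
On the way, in this order (a step that is already met when the one before it is completed fails the run):
1. the round stamp pressed upright inside the ring with a steady 6 to 30 N (contact force between round_stamp and ring_board between 6 and 30 N and horizontal distance between round_die and ring_board below 0.015 m and angle between round_stamp's own z axis and vertical below 0.175 rad), for 0.3 s.
2. the stamp lifted straight off: 20 mm clear of the lid while still over the ring and upright (z of round_die in the frame of ring_board above 0.038 m and horizontal distance between round_die and ring_board below 0.03 m and angle between round_stamp's own z axis and vertical below 0.26 rad).
At the end, for the whole second after the job is handed in: The round stamp stands upright (within 7 degrees), at rest and released on the black mat, its axis anywhere over the mat and its foot on the rubber (angle between round_stamp's own z axis and vertical below 0.12 rad and x of round_stamp in the frame of stamp_mat between -0.055 and 0.055 m and y of round_stamp in the frame of stamp_mat between -0.12 and 0.12 m and z of round_stamp in the frame of stamp_mat below 0.01 m and linear speed of round_stamp below 0.02 m/s); the robot touches nothing.
It fails at once if the stamp hammered or forced onto the lid (over 45 N) (contact force between round_stamp and ring_board above 45 N).
It fails at once if the stamp touching the lid outside the ring (its axis over 20 mm from the ring's centre) (contact force between round_stamp and ring_board above 1 N and horizontal distance between round_die and ring_board above 0.02 m).
It fails at once if the pressed die sliding on the lid (faster than 40 mm/s under more than 5 N) (contact force between round_stamp and ring_board above 5 N and linear speed of round_die above 0.04 m/s and z of round_die in the frame of round_stamp above 0.002 m).
It also fails if it takes over 69 s, if anything falls off the work surface, if the arm or the gripper's body presses on something with over 40 N, if the wrist force passes 120 N, or if a joint passes its speed limit or range.

## Robot

A 6-joint arm with a two-finger parallel gripper is mounted at the origin on the work surface. World frame = base frame: x ahead of the robot, y to its left, z up, the work surface at z = 0. Lengths are in m, angles in rad, forces in N, time in s.
With the tool pointing down it reaches from about 0.25 to 0.725 m from the base axis. Payload 4 kg.
Tool frame: the origin (TCP) lies on the centre line of the jaws, within the pads' length; the fingertips stand 11 mm ahead of it and the grasp point (between the pads) lies 8 mm behind it (bot.nose_length is the distance from the TCP to the fingertips, in m); z points along the fingers, y is the direction in which the jaws open and shut (so a half turn about z gives the same grasp; the last joint's range is limited). The gripper opens to 85 mm and grips with 20 to 120 N. Pads are 22 mm wide; open, the fingers measure 114 mm over their backs; the gripper's body (76 mm by 85 mm) begins 54 mm behind the grasp point. The pads swing forward as they close: fully open they stand 13 mm farther back than shut.
Start: joints at [-1.212, 0.241, 0.005, 1.335, 0, 1.571], TCP at [0.176, -0.468, 0.221] pointing down, gripper open.
Joint ranges: [-2.72, 2.72], [-1.05, 1.87], [-1.09, 1.28], [-1.99, 2.15], [-1.42, 1.44], [-3.14, 3.14]. Speed limits (rad/s): [2.79, 2.79, 3.14, 3.14, 3.14, 3.14].

## Interface

Orientations are given as a unit quaternion [x, y, z, w].
In Python, from workcell import bot gives the robot as it stands.
- The arm moves only by the tool play_rows, never from a script. Its argument "plan" is one flat list of numbers, 6 for each row, row after row: the shift along the tool's x, y, z in mm, then the turn, a rotation vector about the tool's x, y, z in rad. A call has 1 to 20 rows; each row shifts and turns the commanded pose from where the row before left it, along the tool's axes as they then stand; what a row does not reach is not made up. A row lasts 1/8 s, in which the tool goes at most 62.5 mm and 10.7 degrees, less where a joint would pass 70% of its speed; a pose out of reach is approached as far as the arm can. A call with a gripper value outside its range is refused whole. "hand" is the opening in per cent of the stroke, from 0 (shut) to 100 (fully open), set as the call begins (left out, the last holds). The fingers move at their own pace and stop on an object; the grip force is fixed at half the most. Time passes only in rows, so rows that do not move let the fingers close. It gives the time, the measured TCP pose, the force and the opening at its end, in the units of the state.
- bot.get_obs(): the state, without advancing time (a new reading comes with each control period).
- bot.camera(name): name is "scene" or "side" or "wrist"; returns a dict with "frame" (480x640x3 uint8, blue, green, red), "range_z" (480x640 float32, m along the optical axis (not along the pixel's ray), 0 where there is no reading), "K" (3x3 intrinsics, pixels), "dist" ([k1, k2, p1, p2, k3] as OpenCV has them; the pictures are not rectified), "cam_to_world" (4x4, takes a point from camera to world coordinates). Camera axes: x right, y down, z forward; pixel columns grow to the right and rows downward; lengths in m; the calibration is good to about 2 mm. A picture is of the moment at which its call begins.
- bot.job_done(): hands the job in, once; it reports no verdict.
Trained networks look in the newest picture that a camera, given by its name, has taken for a name from the list of things; names that differ only in an ending like _2 or _b are one class to them, and where a whole thing is asked for, a point or a joint stands for the part that bears it (a point fixed in the world has none). Each returns a list of dicts, best first, with "p" (0 to 1); they miss things now and then, are a little off and sometimes report something else, mostly with a low value. They report only what shows in the picture. A call takes as long as a camera call. They do not tell look-alikes from the thing itself.
- bot.outline_of(query, camera): "mask" (480x640 bool, what is visible of it) and "point" ([row, column] in pixels, amid what is visible of it).
The state is a dict: "clock": time; "joint_pos": joint angles; "joint_vel": joint speeds; "tau": joint torques, N m; "eef_pos": TCP position; "tool_rot": TCP orientation; "ft_force": force on the tool from outside, world axes, zero at the start; "ft_torque": the same for the moment, N m; "grip_width": finger opening in m.
Only numpy, scipy, OpenCV 4.12 (cv2) and the standard library are available. Lean on these libraries where they do the work, as an engineer would, in place of code of your own. Each camera call takes 0.05 s, during which the arm holds its last target.

## Working session

There is one attempt and no reset: what is moved stays moved. The work goes in short steps, Python scripts to look and compute and a tool call to move; the robot and the scene stay as the last step left them, time stands still between calls to the robot, and variables do not carry over. Pictures are saved under pics/ and viewed, and the job is handed in when it is done.

Besides the shell and the picture viewer there is one more tool, called after "Call:" in YAML: its name, and indented under it one key for each argument. play_rows: Moves the arm, as the interface text tells. Its arguments: {"type":"object","properties":{"plan":{"type":"array","items":{"type":"number"}},"hand":{"type":"number"}},"required":["plan"]}

```bash
mkdir -p pics
python3 - <<'E'
from workcell import bot
import cv2,pickle
d={}
for n in ["scene","side","wrist"]:
    c=bot.camera(n); d[n]=c; cv2.imwrite(f"pics/{n}0.png",c["frame"])
    for q in ["round_stamp","ring_board","stamp_mat"]:
        print(n,q,[(round(o["p"],2),o["point"],int(o["mask"].sum())) for o in bot.outline_of(q,n)])
pickle.dump(d,open("d0.pkl","wb"))
o=bot.get_obs(); print(o)
E
```

```text
scene round_stamp [(0.88, [201.4, 438.7], 976), (0.77, [226.7, 500.7], 1040), (0.63, [181.9, 501.2], 879), (0.61, [244.6, 458.8], 1091)]
scene ring_board []
scene stamp_mat [(0.9, [218.6, 397.1], 3305), (0.55, [244.8, 123.0], 4385)]
side round_stamp [(0.94, [384.8, 203.6], 1623), (0.92, [296.0, 212.2], 1187), (0.9, [336.1, 176.2], 1306), (0.72, [317.7, 256.6], 1248)]
side ring_board [(0.67, [188.7, 447.2], 2291)]
side stamp_mat [(0.65, [329.9, 291.2], 4151)]
wrist round_stamp []
wrist ring_board []
wrist stamp_mat []
{'clock': 0.6, 'joint_pos': array([-1.21200764e+00,  2.40569223e-01,  5.00587372e-03,  1.33520927e+00,
        2.56451160e-05,  1.57077797e+00]), 'joint_vel': array([-1.26387867e-03,  4.21197385e-04, -1.34746753e-03, -4.51047813e-05,
       -2.43159305e-03, -1.71198494e-03]), 'tau': array([ 3.28984897e-04, -3.71973610e+01,  2.52571642e+01,  1.38832474e-03,
        1.27756869e-05,  1.03496859e-05]), 'eef_pos': array([ 0.17557737, -0.46815777,  0.2213241 ]), 'tool_rot': array([9.83950304e-01, 1.78442702e-01, 1.47315914e-05, 9.37451300e-06]), 'ft_force': array([-0.15886693,  0.77405336, -0.67745286]), 'ft_torque': array([0.00206453, 0.00297545, 0.01327774]), 'grip_width': 0.08544391969757079}
```

View pics/scene0.png

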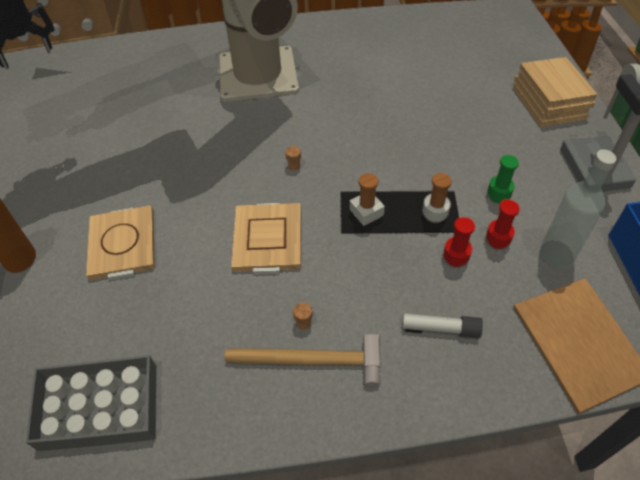

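View pics/side0.png

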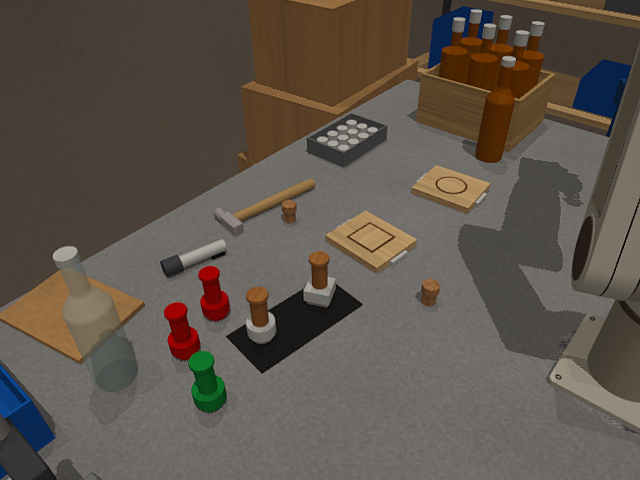

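The scene view shows the round stamp at about (438,200) on the mat's right end. The square one is at (367,200), and the lid with the round ring is at (121,240). I'll measure these next.

```bash
cat > h.py <<'E'
import numpy as np,cv2
def cloud(c):
    v,u=np.mgrid[0:480,0:640]
    p=cv2.undistortPoints(np.stack([u.ravel(),v.ravel()],1).astype(np.float64)[:,None],c["K"],np.array(c["dist"],float))[:,0].reshape(480,640,2)
    z=c["range_z"]; P=np.dstack([p[...,0]*z,p[...,1]*z,z])
    T=c["cam_to_world"]; return P@T[:3,:3].T+T[:3,3]
def circ(xy):
    from scipy.optimize import least_squares
    m=xy.mean(0)
    r=least_squares(lambda q:np.hypot(*(xy-q[:2]).T)-q[2],[*m,.02],loss="soft_l1",f_scale=.001).x
    return r
def boardat(c,P,poly): pass
E
python3 - <<'E'
from h import *
import pickle
d=pickle.load(open("d0.pkl","rb"))
box={"scene":dict(stamp=(165,235,415,465),lid=(200,285,80,160),mat=(185,240,335,465)),"side":dict(stamp=(280,350,240,280),lid=(160,215,405,495),mat=(270,375,220,370))}
for n in box:
    c=d[n];P=cloud(c);g=c["frame"].astype(int)
    def cut(k):
        a,b,e,f=box[n][k];return P[a:b,e:f].reshape(-1,3),g[a:b,e:f].reshape(-1,3)
    p,q=cut("stamp"); 
    top=p[:,2].max();print(n,"stamp top",np.percentile(p[:,2],99.5), "bench",np.percentile(p[:,2],2))
    for lo,hi in((.022,.040),(.045,.090),(.1,.115)):
        s=p[(p[:,2]>lo)&(p[:,2]<hi)];print(lo,len(s),s.mean(0),circ(s[:,:2]), s.min(0),s.max(0))
    p,q=cut("lid"); s=(p[:,2]>.012)&(p[:,2]<.024)
    print("lid",s.sum(),np.median(p[s],0),p[s].min(0),p[s].max(0))
    rect=cv2.minAreaRect((p[s][:,:2]*1000).astype(np.float32));print(rect)
    br=q.sum(1); dk=s&(br<np.percentile(br[s],50)*.65); ce=np.array(rect[0])/1000
    dk&=np.hypot(*(p[:,:2]-ce).T)<.05
    print("ring",dk.sum(),circ(p[dk][:,:2]),np.median(p[dk][:,2]))
    p,q=cut("mat"); s=(q.max(1)<35)&(p[:,2]<.012);print("mat",s.sum(),cv2.minAreaRect((p[s][:,:2]*1000).astype(np.float32)),np.median(p[s][:,2]))
E
```

```text
scene stamp top 0.11229117624116522 bench -0.00285099600276036
0.022 163 [0.54524986 0.31455186 0.03145306] [0.52797474 0.32224038 0.02478969] [0.50339423 0.29682575 0.02206013] [0.55531036 0.34441644 0.03999851]
0.045 253 [0.54276913 0.31814551 0.06728678] [0.58847859 0.28798413 0.05837775] [0.51242891 0.30159259 0.04503369] [0.64274197 0.34351338 0.08980697]
0.1 413 [0.57087998 0.32306241 0.10678329] [0.59526078 0.10572943 0.22486074] [0.50888239 0.3037202  0.10003649] [0.65394673 0.33964872 0.11296448]
lid 3967 [ 0.50749508 -0.30510076  0.01810489] [ 0.41843696 -0.37742336  0.01201277] [ 0.58438713 -0.23763886  0.02393527]
((501.1928405761719, -306.3104553222656), (166.47352600097656, 131.67823791503906), 4.174020290374756)
ring 134 [ 0.49941706 -0.3069701   0.03632949] 0.018553056759859632
mat 2506 ((508.7895202636719, 254.30909729003906), (232.4113006591797, 108.02812194824219), 81.13568115234375) 0.004189593663485425
side stamp top 0.11162910564725731 bench -0.001819533973518914
0.022 216 [0.51298268 0.33503106 0.03169792] [0.52783297 0.3227653  0.02530767] [0.50071541 0.29816025 0.02205287] [0.54594    0.34942707 0.03999547]
0.045 320 [0.51896606 0.33012226 0.06820437] [0.52784731 0.3226802  0.01471492] [0.51155384 0.31170382 0.0450953 ] [0.53706328 0.33920098 0.08988321]
0.1 340 [0.52481778 0.32509146 0.10816578] [0.52569217 0.32455452 0.01408339] [0.50849571 0.30450632 0.10035699] [0.54615337 0.34163802 0.11199234]
lid 1889 [ 0.49588971 -0.29885098  0.01793363] [ 0.41673013 -0.37567672  0.012033  ] [ 0.58155188 -0.23560325  0.02310878]
((499.2048645019531, -305.0870361328125), (163.17364501953125, 137.43328857421875), 2.0679826736450195)
ring 89 [ 0.50115708 -0.30775625  0.03643617] 0.018104419854644616
mat 4143 ((508.41656494140625, 255.53985595703125), (239.46006774902344, 113.25122833251953), 81.56596374511719) 0.004016605578535448
```

Run:
```python
from h import *
import pickle
d=pickle.load(open("d0.pkl","rb"))
for n in ["scene","side"]:
    c=d[n];P=cloud(c);g=c["frame"].astype(int);B,G,R=g[...,0],g[...,1],g[...,2]
    for nm,m in (("red",(R>120)&(G<50)&(B<50)),("green",(G>70)&(R<60)&(B<60))):
        k,l,s,ce=cv2.connectedComponentsWithStats(m.astype(np.uint8))
        for i in range(1,k):
            if s[i,4]>200:
                p=P[l==i]; t=p[(p[:,2]>.1)&(p[:,2]<.13)]
                print(n,nm,ce[i].round(),s[i,4],np.median(t,0) if len(t) else 0)
    a=P[165:300,340:525].reshape(-1,3)if n=="scene" else P[240:310,300:335].reshape(-1,3); 
    if n=="side": a=a[(a[:,2]>.1)];print("sq",np.median(a,0))
s=np.array([.528,.3225])
```

```text
scene red [509. 207.] 222 [0.60972628 0.42900721 0.10441916]
scene red [464. 225.] 240 [0.63694504 0.33425112 0.10529551]
scene green [501. 187.] 201 0
side red [208. 273.] 225 [0.63476541 0.33715991 0.10501616]
side red [175. 310.] 284 [0.60710123 0.43202336 0.10508935]
side red [183. 340.] 254 0
side green [200. 361.] 412 [0.49417419 0.47248275 0.10559043]
side green [208. 392.] 595 0
sq [0.50417516 0.18950943 0.10842212]
```

Call:
play_rows:
  plan: [0,0,0,0,0,-0.174,0,0,0,0,0,-0.174,0,0,0,0,0,-0.174,0,0,0,0,0,-0.174,0,0,0,0,0,-0.174,0,0,0,0,0,-0.174,0,0,0,0,0,-0.174,0,0,0,0,0,-0.174,0,0,0,0,0,-0.174,0,0,0,0,0,-0.174,0,0,0,0,0,-0.174,0,0,0,0,0,-0.174,0,0,0,0,0,-0.174,0,0,0,0,0,-0.174,0,0,0,0,0,-0.174,0,0,0,0,0,-0.173]
  hand: 100

```text
clock: 2.6
eef_pos: [0.1756, -0.4682, 0.2213]
tool_rot: [-0.003, 1.0, -0.0, 0.0]
ft_force: [0.6, -0.1, 0.3]
grip_width: 0.0854
```

Call:
play_rows:
  plan: [-10,20,0,0,0,0,-20,44,0,0,0,0,-20,44,0,0,0,0,-20,44,0,0,0,0,-20,44,0,0,0,0,-20,44,0,0,0,0,-20,44,0,0,0,0,-20,44,0,0,0,0,-20,44,0,0,0,0,-20,44,0,0,0,0,-20,44,0,0,0,0,-20,44,0,0,0,0,-20,44,0,0,0,0,-20,44,0,0,0,0,-20,44,0,0,0,0,-20,44,0,0,0,0,-20,44,0,0,0,0,-20,44,0,0,0,0,-12,24,0,0,0,0,0,0,0,0,0,0]

```text
clock: 5.1
eef_pos: [0.5376, 0.3255, 0.2201]
tool_rot: [-0.001, 1.0, -0.0, -0.0]
ft_force: [-0.6, -0.2, 0.3]
grip_width: 0.0857
```

Run:
```python
from workcell import bot
from h import *
c=bot.camera("wrist"); cv2.imwrite("pics/w1.png",c["frame"])
P=cloud(c); print(bot.get_obs()["eef_pos"],c["cam_to_world"].round(3))
near=np.hypot(P[...,0]-.528,P[...,1]-.3225)<.045
for lo,hi in((.022,.040),(.045,.09),(.104,.115)):
    s=P[near&(P[...,2]>lo)&(P[...,2]<hi)]
    if len(s)>20: print(lo,len(s),circ(s[:,:2]),s.min(0),s.max(0))
```

```text
[0.53715513 0.32422551 0.22046214] [[-0.002  0.965  0.263  0.472]
 [ 1.     0.002  0.001  0.325]
 [ 0.     0.263 -0.965  0.372]
 [ 0.     0.     0.     1.   ]]
0.022 147 [0.52814158 0.32221714 0.02507304] [0.50270252 0.2971662  0.02216946] [0.53917238 0.34767713 0.03999787]
0.045 140 [0.5287369  0.32225408 0.01493196] [0.51362278 0.30979894 0.04570312] [0.52130873 0.33517933 0.0747414 ]
0.104 2581 [0.52799182 0.32226598 0.01310931] [0.50989178 0.30380811 0.10403724] [0.54704621 0.34085844 0.11081207]
```

View pics/w1.png

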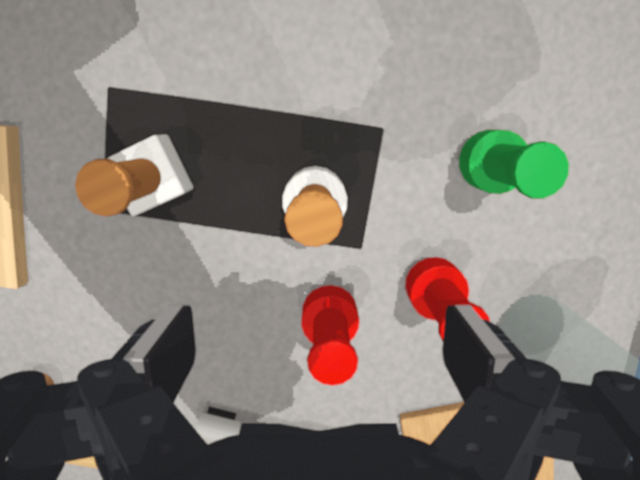

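The wrist view shows the round stamp at (315,200), and both wrist and scene depth put it at (0.528, 0.322). I'll line up and go down.

Call:
play_rows:
  plan: [5,-1,0,0,0,0,4,-1,0,0,0,0,0,0,10,0,0,0,0,0,20,0,0,0,0,0,20,0,0,0,0,0,20,0,0,0,0,0,20,0,0,0,0,0,0,0,0,0]

```text
clock: 6.15
eef_pos: [0.5269, 0.3206, 0.129]
tool_rot: [0.0, 1.0, -0.001, -0.002]
ft_force: [-0.3, 0.0, -0.0]
grip_width: 0.085
```

Call:
play_rows:
  plan: [0,0,15,0,0,0,0,0,15,0,0,0,0,0,15,0,0,0,0,0,12,0,0,0,0,0,7,0,0,0,0,0,0,0,0,0,0,0,0,0,0,0]

```text
clock: 7.02
eef_pos: [0.5288, 0.3222, 0.0678]
tool_rot: [-0.0, 1.0, 0.0, 0.0]
ft_force: [-0.1, -0.6, -0.4]
grip_width: 0.0852
```

Call:
play_rows:
  plan: [0,0,0,0,0,0,0,0,0,0,0,0,0,0,0,0,0,0,0,0,0,0,0,0,0,0,0,0,0,0,0,0,0,0,0,0,0,0,0,0,0,0,0,0,0,0,0,0,0,0,0,0,0,0,0,0,0,0,0,0]
  hand: 0

```text
clock: 8.28
eef_pos: [0.5285, 0.3221, 0.0674]
tool_rot: [-0.0, 1.0, 0.0, 0.0]
ft_force: [0.1, 0.6, 1.9]
grip_width: 0.0357
```

Run:
```python
from workcell import bot
from h import *
for n in("scene","side","wrist"):
    c=bot.camera(n)
    f=c["frame"]
    if n=="side": f=cv2.resize(f[230:380,180:380],(800,600),interpolation=cv2.INTER_CUBIC)
    cv2.imwrite(f"pics/{n}2.png",f)
o=bot.get_obs();print(o["grip_width"],o["ft_force"],o["eef_pos"])
```

```text
0.03615590528991978 [0.06515641 1.3024814  1.75409709] [0.52850379 0.32207396 0.06736198]
```

View pics/side2.png

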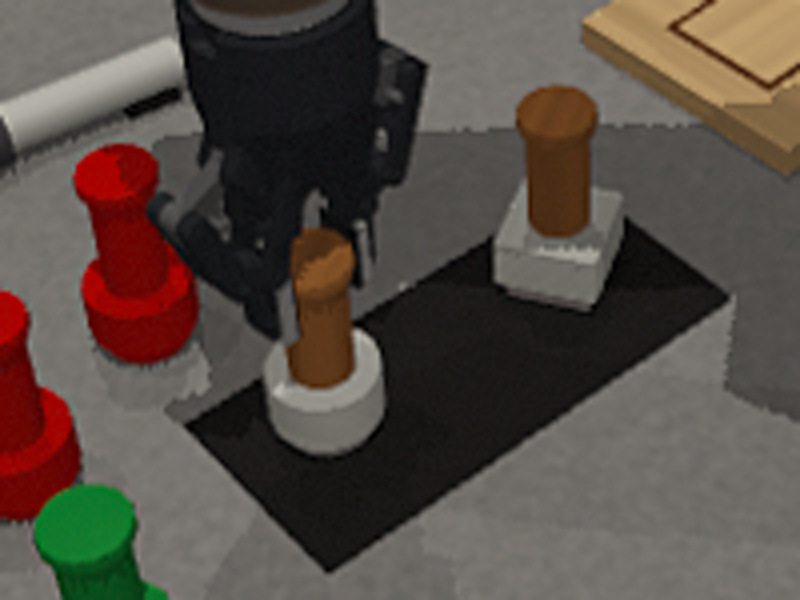

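View pics/wrist2.png

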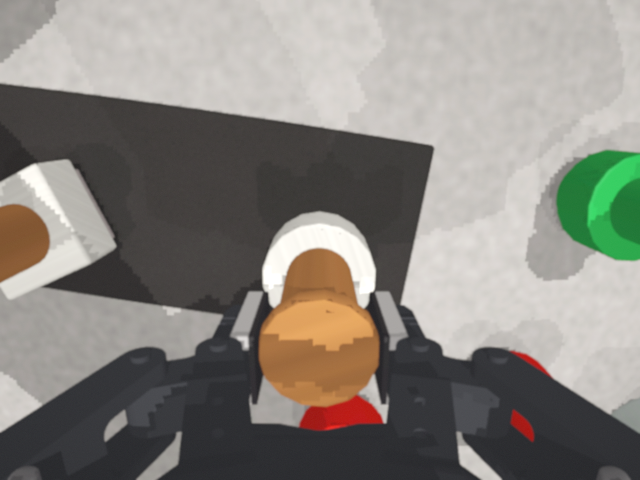

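Run:
```python
from workcell import bot
from h import *
c=bot.camera("wrist");P=cloud(c);f=c["frame"]
cv2.imwrite("pics/w3.png",cv2.resize(f[230:430,200:440],(720,600),interpolation=cv2.INTER_CUBIC))
for r in (300,320,340,360,380,400):
    print(r,[(u,*(1000*P[r,u]).round().astype(int)) for u in range(225,420,8)])
```

```text
300 [(225, np.int64(555), np.int64(270), np.int64(4)), (233, np.int64(555), np.int64(275), np.int64(5)), (241, np.int64(555), np.int64(279), np.int64(3)), (249, np.int64(518), np.int64(299), np.int64(90)), (257, np.int64(518), np.int64(302), np.int64(91)), (265, np.int64(519), np.int64(304), np.int64(88)), (273, np.int64(539), np.int64(301), np.int64(41)), (281, np.int64(522), np.int64(309), np.int64(82)), (289, np.int64(512), np.int64(313), np.int64(104)), (297, np.int64(511), np.int64(316), np.int64(106)), (305, np.int64(511), np.int64(318), np.int64(107)), (313, np.int64(511), np.int64(320), np.int64(107)), (321, np.int64(511), np.int64(323), np.int64(107)), (329, np.int64(511), np.int64(325), np.int64(107)), (337, np.int64(511), np.int64(327), np.int64(106)), (345, np.int64(511), np.int64(330), np.int64(106)), (353, np.int64(513), np.int64(333), np.int64(101)), (361, np.int64(540), np.int64(342), np.int64(40)), (369, np.int64(522), np.int64(340), np.int64(80)), (377, np.int64(518), np.int64(342), np.int64(90)), (385, np.int64(518), np.int64(344), np.int64(91)), (393, np.int64(556
[... 5992 characters left out ...]
.int64(320), np.int64(107)), (321, np.int64(544), np.int64(323), np.int64(108)), (329, np.int64(544), np.int64(325), np.int64(108)), (337, np.int64(544), np.int64(328), np.int64(108)), (345, np.int64(544), np.int64(330), np.int64(107)), (353, np.int64(611), np.int64(342), np.int64(16)), (361, np.int64(612), np.int64(346), np.int64(15)), (369, np.int64(624), np.int64(353), np.int64(-1)), (377, np.int64(624), np.int64(358), np.int64(-1)), (385, np.int64(539), np.int64(341), np.int64(115)), (393, np.int64(512), np.int64(336), np.int64(152)), (401, np.int64(512), np.int64(338), np.int64(152)), (409, np.int64(512), np.int64(339), np.int64(153)), (417, np.int64(513), np.int64(341), np.int64(151))]
```

View pics/w3.png

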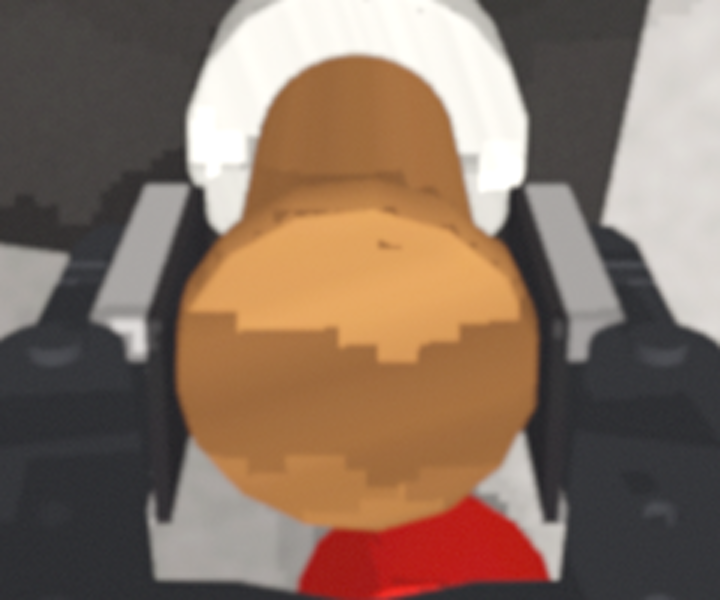

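Run:
```python
from workcell import bot
from h import *
c=bot.camera("wrist");P=cloud(c);f=c["frame"]
for u in (250,256,261,384,388):
  print(u,[(r,*(1000*P[r,u]).round().astype(int).tolist()) for r in range(284,345,4)])
print(bot.nose_length)
```

```text
250 [(284, 545, 285, 4), (288, 547, 285, 6), (292, 518, 298, 82), (296, 519, 299, 85), (300, 518, 299, 89), (304, 518, 300, 93), (308, 518, 300, 97), (312, 518, 301, 99), (316, 518, 301, 102), (320, 519, 301, 104), (324, 518, 302, 108), (328, 518, 302, 110), (332, 519, 303, 112), (336, 518, 303, 116), (340, 519, 303, 116), (344, 520, 303, 116)]
256 [(284, 546, 288, 3), (288, 548, 288, 3), (292, 518, 300, 83), (296, 518, 301, 87), (300, 518, 301, 90), (304, 519, 302, 92), (308, 518, 302, 97), (312, 518, 303, 99), (316, 518, 303, 102), (320, 518, 303, 105), (324, 518, 304, 108), (328, 518, 304, 110), (332, 520, 304, 108), (336, 521, 304, 110), (340, 522, 304, 110), (344, 523, 304, 110)]
261 [(284, 546, 291, 3), (288, 548, 291, 4), (292, 518, 302, 83), (296, 518, 302, 87), (300, 518, 303, 91), (304, 518, 303, 93), (308, 518, 304, 96), (312, 518, 304, 99), (316, 520, 304, 99), (320, 521, 304, 99), (324, 522, 304, 99), (328, 521, 305, 105), (332, 521, 305, 107), (336, 522, 305, 108), (340, 524, 305, 107), (344, 525, 305, 108)]
384 [(284, 546, 358, 4), (288, 548, 358, 4), (292, 518, 345, 83), (296, 518, 344, 86), (300, 518, 344, 90), (304, 518, 344, 93), (308, 518, 343, 97), (312, 519, 343, 98), (316, 518, 342, 102), (320, 518, 342, 106), (324, 518, 341, 108), (328, 519, 341, 110), (332, 519, 341, 112), (336, 518, 340, 116), (340, 519, 340, 115), (344, 520, 340, 116)]
388 [(284, 546, 360, 4), (288, 548, 361, 3), (292, 518, 346, 83), (296, 518, 346, 86), (300, 518, 345, 90), (304, 518, 345, 93), (308, 518, 344, 96), (312, 518, 344, 100), (316, 518, 343, 103), (320, 518, 343, 105), (324, 518, 342, 108), (328, 518, 342, 111), (332, 518, 342, 113), (336, 518, 341, 115), (340, 519, 341, 116), (344, 521, 341, 115)]
0.011
```

Run:
```python
from workcell import bot
from h import *
for n in("side","scene"):
    c=bot.camera(n);P=cloud(c);f=c["frame"].astype(int)
    reg=(abs(P[...,0]-.528)<.03)&(abs(P[...,1]-.322)<.05)&(P[...,2]>.045)&(P[...,2]<.2)
    dark=(f.max(2)-f.min(2)<30)
    m=reg&dark
    for lo in range(45,175,5):
        s=P[m&(P[...,2]*1000>=lo)&(P[...,2]*1000<lo+5)]
        if len(s): print(n,lo,len(s),(s[:,:2].min(0)*1000).round(),(s[:,:2].max(0)*1000).round())
```

```text
side 55 4 [514. 312.] [517. 316.]
side 60 1 [518. 312.] [518. 312.]
side 75 5 [518. 303.] [527. 347.]
side 80 17 [517. 299.] [527. 352.]
side 85 31 [516. 291.] [535. 354.]
side 90 38 [516. 292.] [536. 354.]
side 95 39 [516. 290.] [535. 355.]
side 100 44 [510. 291.] [534. 356.]
side 105 42 [516. 293.] [539. 355.]
side 110 48 [516. 294.] [539. 355.]
side 115 37 [516. 297.] [539. 354.]
side 120 48 [515. 273.] [538. 368.]
side 125 110 [513. 273.] [541. 372.]
side 130 123 [514. 272.] [542. 372.]
side 135 69 [514. 273.] [540. 372.]
side 140 75 [511. 272.] [543. 371.]
side 145 117 [510. 273.] [545. 371.]
side 150 104 [510. 274.] [545. 372.]
side 155 86 [510. 273.] [532. 371.]
side 160 69 [510. 272.] [529. 370.]
side 165 71 [510. 272.] [526. 371.]
side 170 92 [508. 273.] [525. 372.]
scene 45 8 [521. 300.] [549. 335.]
scene 50 1 [536. 334.] [536. 334.]
scene 60 4 [525. 308.] [538. 333.]
scene 75 1 [531. 299.] [531. 299.]
scene 80 11 [533. 298.] [538. 351.]
scene 85 29 [525. 292.] [541. 352.]
scene 90 32 [522. 291.] [541. 353.]
scene 95 30 [521. 291.] [540. 353.]
scene 100 28 [526. 291.] [544. 354.]
scene 105 40 [519. 291.] [541. 353.]
scene 110 36 [520. 291.] [541. 349.]
scene 115 25 [518. 300.] [540. 361.]
scene 120 44 [524. 278.] [543. 368.]
scene 125 63 [520. 273.] [545. 371.]
scene 130 127 [517. 272.] [544. 372.]
scene 135 72 [514. 273.] [543. 371.]
scene 140 49 [515. 274.] [545. 370.]
scene 145 71 [515. 272.] [547. 371.]
scene 150 82 [518. 272.] [548. 371.]
scene 155 70 [519. 273.] [547. 372.]
scene 160 63 [531. 273.] [547. 371.]
scene 165 74 [526. 272.] [548. 372.]
scene 170 91 [531. 273.] [549. 371.]
```

View pics/scene2.png

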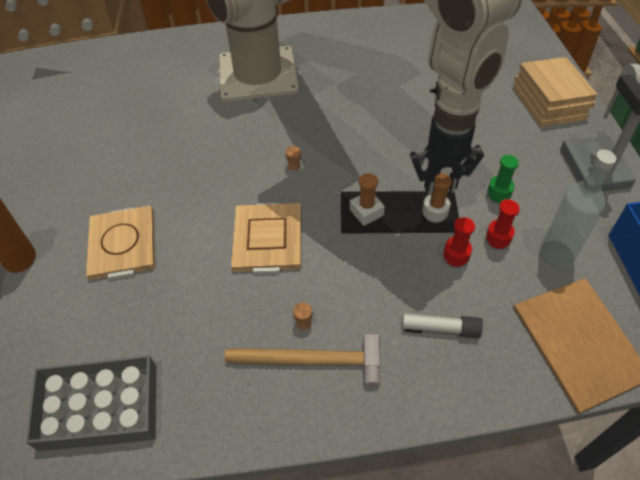

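All three cameras put the fingertips at z≈0.08, about 20 mm higher than the stated nose length implies. The pads are therefore on the 38 mm cap, which fits the 36 mm opening. I'll open, go lower and grip again.

Call:
play_rows:
  plan: [0,0,0,0,0,0,0,0,0,0,0,0,0,0,0,0,0,0,0,0,0,0,0,0,0,0,0,0,0,0,0,0,0,0,0,0]
  hand: 85

```text
clock: 9.38
eef_pos: [0.5284, 0.3219, 0.0673]
tool_rot: [-0.0, 1.0, -0.0, 0.0]
ft_force: [-0.5, 0.4, -0.7]
grip_width: 0.0725
```

Call:
play_rows:
  plan: [0,0,6,0,0,0,0,0,6,0,0,0,0,0,5,0,0,0,0,0,5,0,0,0,0,0,0,0,0,0]

```text
clock: 10.0
eef_pos: [0.528, 0.3217, 0.0446]
tool_rot: [-0.0, 1.0, -0.0, -0.001]
ft_force: [-0.7, 0.5, 0.9]
grip_width: 0.0728
```

Run:
```python
from workcell import bot
from h import *
c=bot.camera("wrist"); cv2.imwrite("pics/w4.png",c["frame"])
P=cloud(c)
near=np.hypot(P[...,0]-.528,P[...,1]-.3225)<.03
s=P[near&(P[...,2]>.104)&(P[...,2]<.115)]
print(s.min(0),s.max(0))
o=bot.get_obs();print(o["eef_pos"],o["ft_force"],o["grip_width"])
```

```text
[0.50936143 0.3030041  0.10400034] [0.53573549 0.34095231 0.11058685]
[0.52824377 0.32179602 0.04499126] [0.43150495 0.05934915 0.07405551] 0.07283925979630371
```

View pics/w4.png

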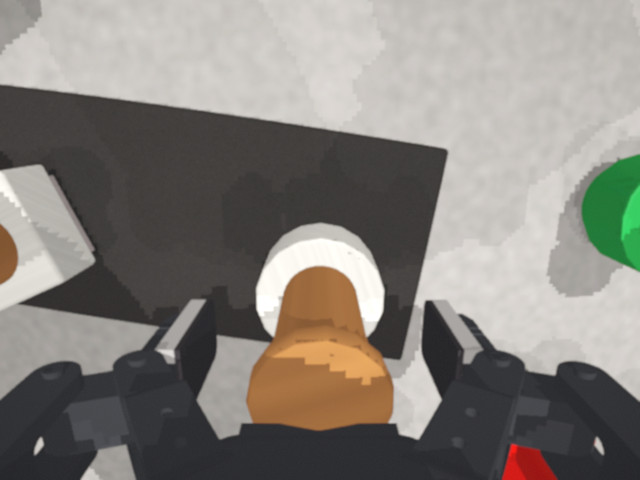

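The wrist view shows the stamp still standing at (320,300), midway between the pads, which are at columns 185 and 460. Closing.

Call:
play_rows:
  plan: [0,0,0,0,0,0,0,0,0,0,0,0,0,0,0,0,0,0,0,0,0,0,0,0,0,0,0,0,0,0,0,0,0,0,0,0,0,0,0,0,0,0,0,0,0,0,0,0,0,0,0,0,0,0]
  hand: 0

```text
clock: 11.18
eef_pos: [0.5286, 0.3221, 0.0454]
tool_rot: [-0.0, 1.0, 0.0, 0.0]
ft_force: [0.2, 0.8, 2.5]
grip_width: 0.0324
```

Run:
```python
from workcell import bot
from h import *
c=bot.camera("wrist"); cv2.imwrite("pics/w5.png",c["frame"]);P=cloud(c)
c=bot.camera("side");f=c["frame"];cv2.imwrite("pics/s5.png",cv2.resize(f[230:380,180:380],(800,600),interpolation=cv2.INTER_CUBIC))
P=cloud(c)
f=f.astype(int);reg=(abs(P[...,0]-.528)<.03)&(abs(P[...,1]-.322)<.05)&(P[...,2]>.045)&(P[...,2]<.1)&(f.max(2)-f.min(2)<30)
print(np.histogram(P[reg][:,2],np.arange(.045,.1,.005)))
o=bot.get_obs();print(o["eef_pos"],o["ft_force"],o["grip_width"])
```

```text
(array([ 1,  2,  9, 24, 34, 37, 42, 43, 30, 28, 21]), array([0.045, 0.05 , 0.055, 0.06 , 0.065, 0.07 , 0.075, 0.08 , 0.085,
       0.09 , 0.095, 0.1  ]))
[0.52854915 0.32208034 0.0453978 ] [-0.04660899  0.75139218  2.07650509] 0.03292163481890675
```

View pics/w5.png

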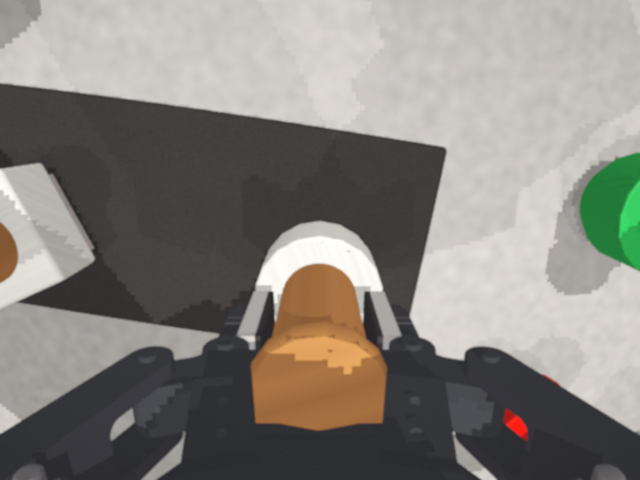

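View pics/s5.png

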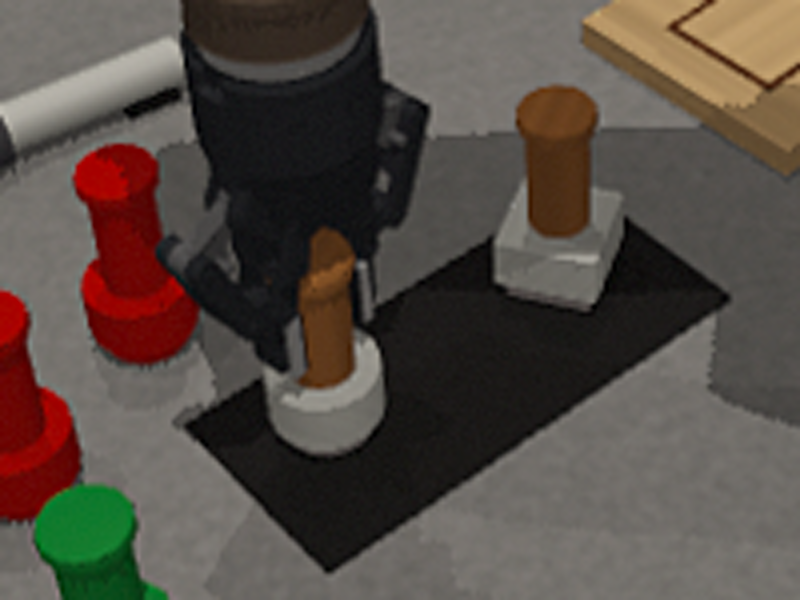

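Call:
play_rows:
  plan: [0,0,-3,0,0,0,0,0,-6,0,0,0,0,0,-12,0,0,0,0,0,-20,0,0,0,0,0,-20,0,0,0,0,0,-20,0,0,0,0,0,-20,0,0,0,0,0,-20,0,0,0,0,0,-12,0,0,0,0,0,-7,0,0,0,0,0,0,0,0,0,0,0,0,0,0,0]

```text
clock: 12.78
eef_pos: [0.528, 0.3216, 0.1844]
tool_rot: [-0.0, 1.0, -0.0, -0.001]
ft_force: [-0.0, -0.8, -3.0]
grip_width: 0.032
```

```bash
cat >> h.py <<'E'
def axis(P,xy,zb,zt,rad=.035):
    """circle fits of skirt & handle at expected heights; zb foot, only for held stamp"""
    near=np.hypot(P[...,0]-xy[0],P[...,1]-xy[1])<rad
    out={}
    for nm,lo,hi,r in(("skirt",.013,.036,.026),("handle",.041,.092,.015)):
        s=P[near&(P[...,2]>zb+lo)&(P[...,2]<zb+hi)]
        out[nm]=s
    return out
E
python3 - <<'E'
from workcell import bot
from h import *
o=bot.get_obs();print(o["eef_pos"],o["ft_force"],o["grip_width"])
for n in("scene","side","wrist"):
    c=bot.camera(n);f=c["frame"];P=cloud(c)
    cv2.imwrite(f"pics/{n}6.png",f)
    g=f.astype(int);e=o["eef_pos"]
    reg=(np.hypot(P[...,0]-e[0],P[...,1]-e[1])<.04)&(P[...,2]>.1)
    white=reg&(g.min(2)>100)&(P[...,2]<.2)
    if white.sum()>20:
        s=P[white]; print(n,white.sum(),"skirt z",np.percentile(s[:,2],[1,50,99]).round(4),circ(s[(s[:,2]<np.percentile(s[:,2],85))][:,:2]))
E
```

```text
[0.52796884 0.32164816 0.18440022] [-0.01538033 -0.77236499 -2.99857512] 0.031980517309662775
scene 198 skirt z [0.1431 0.1801 0.1844] [0.52643517 0.32202247 0.02218859]
side 456 skirt z [0.1553 0.1787 0.1826] [0.52458992 0.32388647 0.02189112]
wrist 5733 skirt z [0.1554 0.1797 0.1986] [0.52291033 0.32167222 0.01931973]
```

View pics/side6.png

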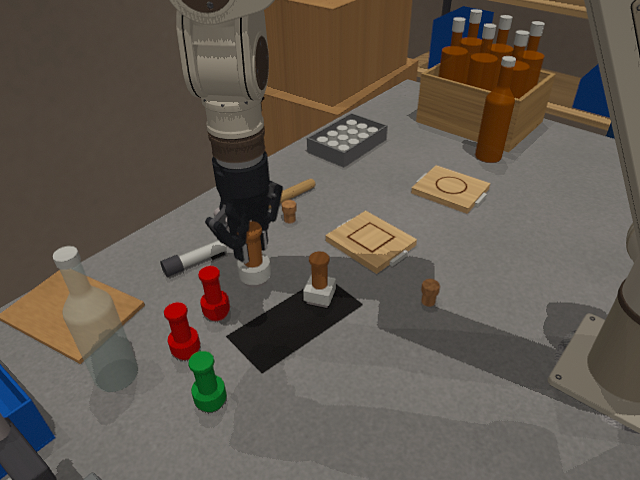

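View pics/scene6.png

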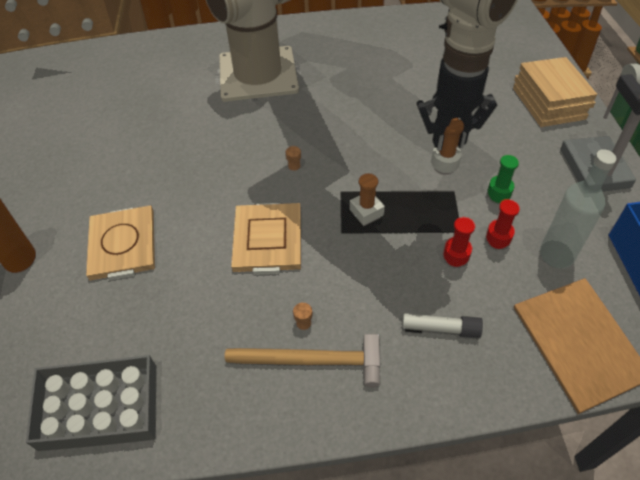

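Call:
play_rows:
  plan: [0,-10,0,0,0,0,0,-20,0,0,0,0,0,-30,0,0,0,0,2,-36,0,0,0,0,2,-36,0,0,0,0,2,-36,0,0,0,0,2,-36,0,0,0,0,2,-36,0,0,0,0,2,-36,0,0,0,0,2,-36,0,0,0,0,2,-36,0,0,0,0,2,-36,0,0,0,0,2,-36,0,0,0,0,2,-36,0,0,0,0,2,-36,0,0,0,0,2,-36,0,0,0,0,2,-36,0,0,0,0,0,-30,0,0,0,0,0,-20,0,0,0,0,0,-10,0,0,0,0]

```text
clock: 15.42
eef_pos: [0.4998, -0.3033, 0.1853]
tool_rot: [0.001, 1.0, 0.0, -0.0]
ft_force: [0.1, -0.3, -2.9]
grip_width: 0.0327
```

Call:
play_rows:
  plan: [0,-5,0,0,0,0,0,0,10,0,0,0,0,0,20,0,0,0,0,0,20,0,0,0,0,0,20,0,0,0,0,0,15,0,0,0,0,0,10,0,0,0,0,0,0,0,0,0,0,0,0,0,0,0]

```text
clock: 16.55
eef_pos: [0.5011, -0.3074, 0.091]
tool_rot: [-0.0, 1.0, -0.0, 0.001]
ft_force: [0.8, -0.3, -3.7]
grip_width: 0.0324
```

Run:
```python
from workcell import bot
from h import *
import pickle
o=bot.get_obs();print(o["eef_pos"],o["tool_rot"],o["ft_force"],o["grip_width"],o["joint_pos"].round(2))
D={}
for n in("scene","side","wrist"):
    c=bot.camera(n);D[n]=c
    for q in ("round_stamp","round_die","ring_board"):
        print(n,q,[(round(r["p"],2),r["point"],int(r["mask"].sum())) for r in bot.outline_of(q,n)])
    cv2.imwrite(f"pics/{n}7.png",c["frame"])
pickle.dump(D,open("d7.pkl","wb"))
```

```text
[ 0.50109169 -0.30737707  0.09103314] [-1.41242493e-04  9.99999741e-01 -3.63583510e-04  6.05096420e-04] [ 0.84971755 -0.28123511 -3.68946467] 0.032402029315359654 [-0.55  0.49  0.03  1.1   0.   -0.55]
scene round_stamp [(0.81, [182.2, 504.0], 975), (0.74, [215.5, 107.6], 930), (0.64, [243.5, 463.0], 1134), (0.61, [227.7, 504.8], 1011)]
scene round_die []
scene ring_board [(0.6, [248.7, 125.9], 3749)]
side round_stamp [(0.87, [162.6, 453.4], 503), (0.67, [336.3, 178.8], 1328), (0.59, [383.2, 205.2], 1603), (0.55, [296.4, 211.5], 1213)]
side round_die [(0.51, [175.3, 454.8], 18)]
side ring_board [(0.93, [188.8, 447.5], 2144)]
wrist round_stamp [(0.6, [337.0, 320.2], 21827)]
wrist round_die []
wrist ring_board [(0.73, [185.3, 318.3], 39548)]
```

View pics/wrist7.png

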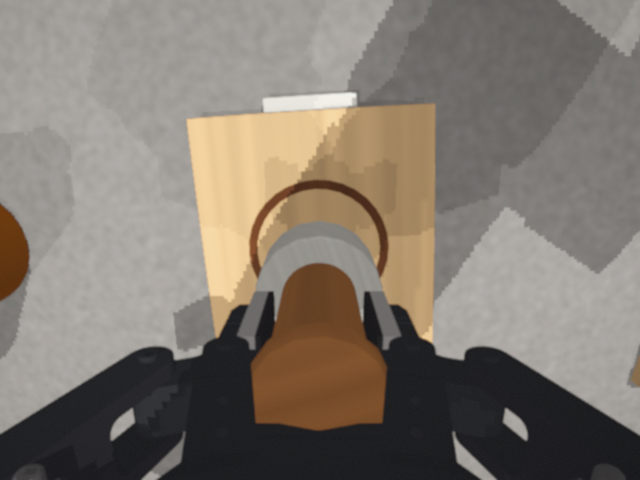

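View pics/side7.png

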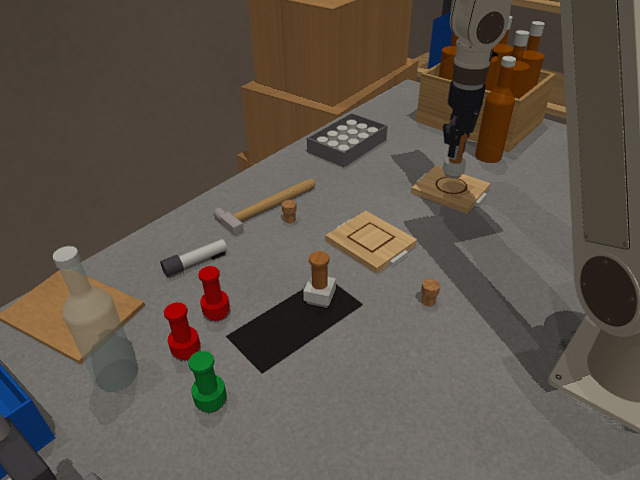

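View pics/scene7.png

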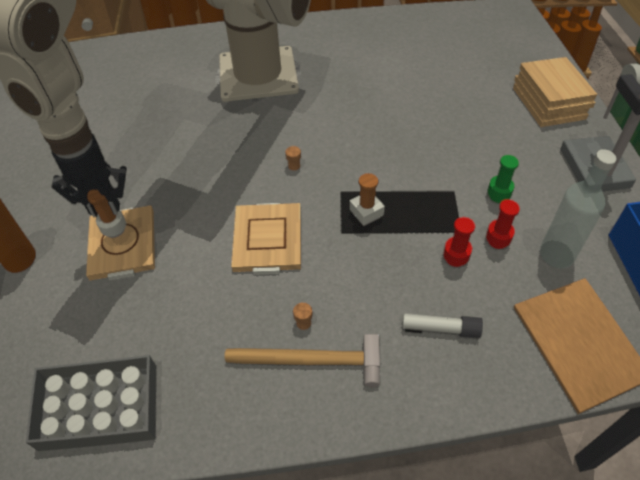

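Run:
```python
from h import *
import pickle
D=pickle.load(open("d7.pkl","rb"))
e=np.array([.501,-.307])
for n in D:
    c=D[n];P=cloud(c);g=c["frame"].astype(int)
    near=np.hypot(P[...,0]-e[0],P[...,1]-e[1])<.045
    z=P[...,2]
    sat=g.max(2)-g.min(2)
    sk=near&(z>.05)&(z<.095)&(sat<40)
    print(n,"skirt zs",np.percentile(P[sk][:,2],[1,10,50,90,99]).round(4))
    b=P[near&(z>.062)&(z<.084)&(sat<40)]; print(" skirt side",len(b),circ(b[:,:2]))
    hd=P[near&(z>.095)&(z<.14)&(sat>30)&(g[...,2]>g[...,0]+20)]; print(" handle",len(hd),circ(hd[:,:2]) if len(hd)>10 else 0)
    rg=P[(np.hypot(P[...,0]-e[0],P[...,1]-e[1])<.05)&(abs(z-.018)<.006)&(g.sum(2)<230)&(sat>15)]
    print(" ring",len(rg),circ(rg[:,:2]) if len(rg)>20 else 0,np.median(rg[:,2]))
```

```text
scene skirt zs [0.0512 0.0643 0.0827 0.0882 0.0922]
 skirt side 226 [ 0.49935116 -0.30665867  0.02580946]
 handle 239 [ 0.49937461 -0.30732399  0.01566883]
 ring 186 [ 0.49921246 -0.30697161  0.03651029] 0.018614782399458574
side skirt zs [0.0509 0.0603 0.0777 0.088  0.0905]
 skirt side 166 [ 0.50069431 -0.30561463  0.02394386]
 handle 92 [ 0.51187638 -0.30826508  0.02410114]
 ring 206 [ 0.50122631 -0.30486103  0.03473672] 0.01845501565097052
wrist skirt zs [0.0618 0.0723 0.0859 0.0869 0.0876]
 skirt side 1157 [ 0.50071511 -0.3071267   0.0256999 ]
 handle 4077 [ 0.50177178 -0.3071615   0.01580415]
 ring 1439 [ 0.50063266 -0.30717131  0.03646533] 0.018146105060693946
```

The stamp is upright and within 2 mm of the ring centre in all the cameras. I'll lower it until it's nearly touching.

Call:
play_rows:
  plan: [0,0,5,0,0,0,0,0,8,0,0,0,0,0,7,0,0,0,0,0,4,0,0,0,0,0,2,0,0,0,0,0,0,0,0,0,0,0,0,0,0,0]

```text
clock: 18.02
eef_pos: [0.5008, -0.3072, 0.0646]
tool_rot: [-0.0, 1.0, -0.0, 0.0]
ft_force: [0.6, 0.9, -2.3]
grip_width: 0.0324
```

Call:
play_rows:
  plan: [0,0,1,0,0,0,0,0,1,0,0,0,0,0,1,0,0,0,0,0,0,0,0,0,0,0,0,0,0,0]

```text
clock: 18.65
eef_pos: [0.5005, -0.3071, 0.0613]
tool_rot: [-0.0, 1.0, 0.0, -0.0]
ft_force: [-0.1, -0.1, -3.0]
grip_width: 0.0326
```

Call:
play_rows:
  plan: [0,0,1,0,0,0,0,0,1,0,0,0,0,0,0,0,0,0,0,0,0,0,0,0]

```text
clock: 19.15
eef_pos: [0.5008, -0.3072, 0.0599]
tool_rot: [-0.0, 1.0, -0.0, 0.0]
ft_force: [-0.7, 1.0, 1.6]
grip_width: 0.0326
```

Call:
play_rows:
  plan: [0,0,1,0,0,0,0,0,0,0,0,0,0,0,0,0,0,0]

```text
clock: 19.52
eef_pos: [0.5007, -0.3072, 0.0586]
tool_rot: [-0.0, 1.0, -0.0, 0.0]
ft_force: [-1.6, 0.9, 3.7]
grip_width: 0.0325
```

Call:
play_rows:
  plan: [0,0,1,0,0,0,0,0,1,0,0,0,0,0,0,0,0,0,0,0,0,0,0,0]

```text
clock: 20.02
eef_pos: [0.5007, -0.3072, 0.0566]
tool_rot: [-0.0, 1.0, -0.0, 0.0]
ft_force: [-0.6, 0.3, 5.4]
grip_width: 0.0324
```

Call:
play_rows:
  plan: [0,0,0,0,0,0,0,0,0,0,0,0,0,0,0,0,0,0,0,0,0,0,0,0,0,0,0,0,0,0,0,0,0,0,0,0]

```text
clock: 20.78
eef_pos: [0.5007, -0.3072, 0.0565]
tool_rot: [-0.0, 1.0, -0.0, 0.0]
ft_force: [-0.9, 0.4, 5.1]
grip_width: 0.0323
```

Run:
```python
from workcell import bot
from h import *
c=bot.camera("wrist");P=cloud(c);g=c["frame"].astype(int);cv2.imwrite("pics/w8.png",c["frame"])
o=bot.get_obs();print(o["eef_pos"],o["ft_force"])
e=[.5007,-.3072];near=np.hypot(P[...,0]-e[0],P[...,1]-e[1])<.045;z=P[...,2];sat=g.max(2)-g.min(2)
b=P[near&(z>.03)&(z<.048)&(sat<40)];print(circ(b[:,:2]))
t=P[near&(z>.03)&(z<.06)&(sat<40)];print(np.percentile(t[:,2],[50,90,99]))
```

```text
[ 0.50070989 -0.3072098   0.05649233] [-1.9026369  -0.23499743  5.4960187 ]
[ 0.50076184 -0.30707834  0.02574063]
[0.05193549 0.05288536 0.05368954]
```

View pics/w8.png

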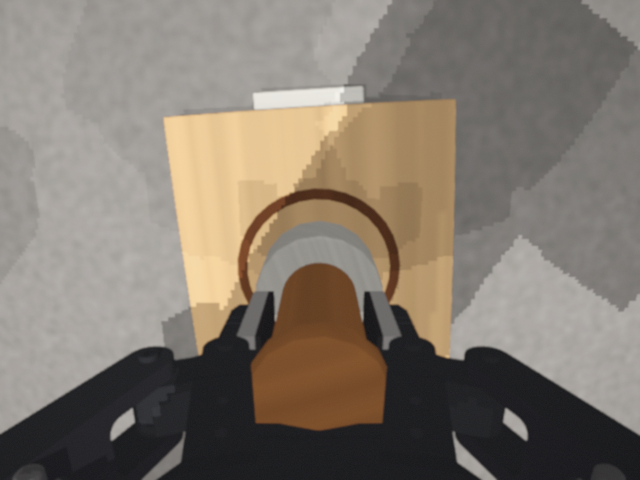

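The press reads about 8.3 N. The skirt top is at 0.0525, so the die is about 3.5–4 mm in, and the stamp is centred in the ring. Lifting straight up.

Call:
play_rows:
  plan: [0,0,-1,0,0,0,0,0,-2,0,0,0,0,0,-2,0,0,0,0,0,-3,0,0,0,0,0,-6,0,0,0,0,0,-10,0,0,0,0,0,-10,0,0,0,0,0,-10,0,0,0,0,0,-6,0,0,0,0,0,0,0,0,0,0,0,0,0,0,0]

```text
clock: 22.2
eef_pos: [0.5003, -0.307, 0.106]
tool_rot: [-0.0, 1.0, 0.0, -0.0]
ft_force: [0.5, 0.5, -3.9]
grip_width: 0.0323
```

Call:
play_rows:
  plan: [0,0,-10,0,0,0,0,0,-20,0,0,0,0,0,-20,0,0,0,0,0,-18,0,0,0,0,0,-10,0,0,0,0,0,0,0,0,0]

```text
clock: 22.95
eef_pos: [0.501, -0.3074, 0.1852]
tool_rot: [-0.0, 1.0, -0.0, 0.001]
ft_force: [-0.4, -1.1, -2.4]
grip_width: 0.0321
```

Call:
play_rows:
  plan: [0,10,0,0,0,0,0,20,0,0,0,0,0,30,0,0,0,0,-2,36,0,0,0,0,-2,36,0,0,0,0,-2,36,0,0,0,0,-2,36,0,0,0,0,-2,36,0,0,0,0,-2,36,0,0,0,0,-2,36,0,0,0,0,-2,36,0,0,0,0,-2,36,0,0,0,0,-2,36,0,0,0,0,-2,36,0,0,0,0,-2,36,0,0,0,0,-1,36,0,0,0,0,0,36,0,0,0,0,0,30,0,0,0,0,0,20,0,0,0,0,0,8,0,0,0,0]

```text
clock: 25.45
eef_pos: [0.5244, 0.3161, 0.1838]
tool_rot: [-0.001, 1.0, -0.0, -0.0]
ft_force: [-1.0, -0.7, -2.1]
grip_width: 0.0322
```

Call:
play_rows:
  plan: [0,0,0,0,0,0,0,0,10,0,0,0,0,0,20,0,0,0,0,0,20,0,0,0,0,0,20,0,0,0,0,0,20,0,0,0,0,0,20,0,0,0,0,0,12,0,0,0,0,0,8,0,0,0,0,0,4,0,0,0,0,0,0,0,0,0,0,0,0,0,0,0]

```text
clock: 26.95
eef_pos: [0.5259, 0.3152, 0.051]
tool_rot: [-0.0, 1.0, 0.0, 0.001]
ft_force: [-0.3, 0.6, -3.1]
grip_width: 0.0322
```

Run:
```python
from workcell import bot
from h import *
c=bot.camera("side");f=c["frame"];cv2.imwrite("pics/s9.png",cv2.resize(f[230:380,180:380],(800,600),interpolation=cv2.INTER_CUBIC))
o=bot.get_obs();print(o["eef_pos"],o["ft_force"])
```

```text
[0.5258627  0.31522843 0.05100399] [-0.302272   -0.76582069 -3.76436335]
```

View pics/s9.png

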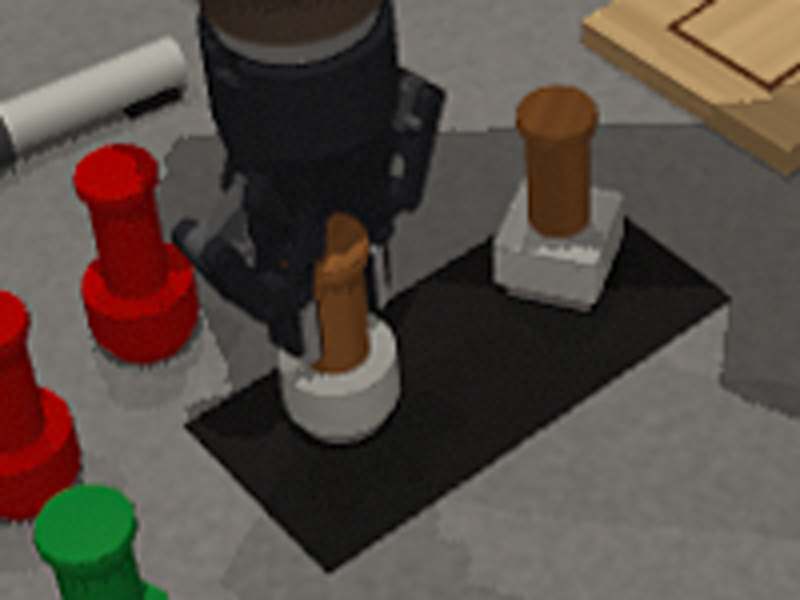

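The stamp hangs about 5 mm above the mat. Lowering it gently.

Call:
play_rows:
  plan: [0,0,2,0,0,0,0,0,1,0,0,0,0,0,1,0,0,0,0,0,0.5,0,0,0,0,0,0,0,0,0,0,0,0,0,0,0]

```text
clock: 27.75
eef_pos: [0.5255, 0.3149, 0.046]
tool_rot: [-0.0, 1.0, -0.0, 0.0]
ft_force: [-0.3, -1.4, -1.1]
grip_width: 0.0326
```

Call:
play_rows:
  plan: [0,0,0.7,0,0,0,0,0,0.5,0,0,0,0,0,0,0,0,0,0,0,0,0,0,0]

```text
clock: 28.25
eef_pos: [0.5256, 0.315, 0.0449]
tool_rot: [-0.0, 1.0, 0.0, 0.0]
ft_force: [-0.7, -0.2, 1.6]
grip_width: 0.0324
```

It's on the mat with about 4.5 N of contact. Releasing.

Call:
play_rows:
  plan: [0,0,0,0,0,0,0,0,0,0,0,0,0,0,0,0,0,0,0,0,0,0,0,0,0,0,0,0,0,0,0,0,0,0,0,0,0,0,0,0,0,0,0,0,0,0,0,0]
  hand: 100

```text
clock: 29.25
eef_pos: [0.5254, 0.3149, 0.0446]
tool_rot: [-0.0, 1.0, 0.0, -0.0]
ft_force: [0.3, -0.2, -0.4]
grip_width: 0.085
```

Call:
play_rows:
  plan: [0,0,-5,0,0,0,0,0,-10,0,0,0,0,0,-15,0,0,0,0,0,-20,0,0,0,0,0,-20,0,0,0,0,0,-20,0,0,0,0,0,-20,0,0,0,0,0,-20,0,0,0,0,0,-20,0,0,0,0,0,-10,0,0,0,0,0,0,0,0,0,0,0,0,0,0,0,0,0,0,0,0,0]

```text
clock: 30.88
eef_pos: [0.5249, 0.3146, 0.2035]
tool_rot: [-0.0, 1.0, -0.001, -0.001]
ft_force: [-0.3, 0.6, -0.4]
grip_width: 0.0855
```

Run:
```python
from workcell import bot
from h import *
o=bot.get_obs();print(o["clock"],o["eef_pos"],o["ft_force"],o["grip_width"])
for n in("side","wrist"):
    c=bot.camera(n);P=cloud(c);g=c["frame"].astype(int);cv2.imwrite(f"pics/{n}10.png",c["frame"])
    near=np.hypot(P[...,0]-.5257,P[...,1]-.315)<.04;z=P[...,2]
    for lo,hi in((.018,.038),(.045,.09),(.105,.115)):
        s=P[near&(z>lo)&(z<hi)];print(n,lo,len(s),circ(s[:,:2]),s[:,2].max())
```

```text
30.875 [0.52492671 0.31462221 0.2035481 ] [-0.32321714  0.59762892 -0.42872956] 0.08545989765332568
side 0.018 224 [0.52458601 0.31530875 0.02559955] 0.03798575644006452
side 0.045 313 [0.52453609 0.31526807 0.01476771] 0.08982303177236484
side 0.105 296 [0.52258369 0.31695343 0.01345752] 0.11251288643247914
wrist 0.018 160 [0.52540625 0.3150427  0.0257801 ] 0.037979778628502436
wrist 0.045 277 [0.52538057 0.31499909 0.01495243] 0.08077930289530993
wrist 0.105 2806 [0.52455053 0.31500868 0.01305398] 0.11077279086505387
```

View pics/side10.png

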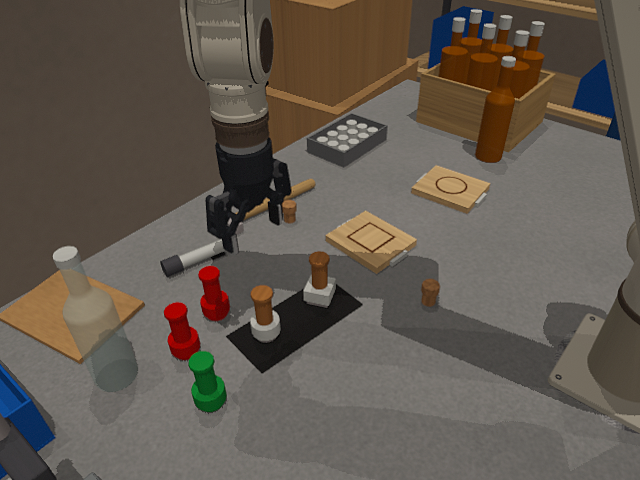

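View pics/wrist10.png

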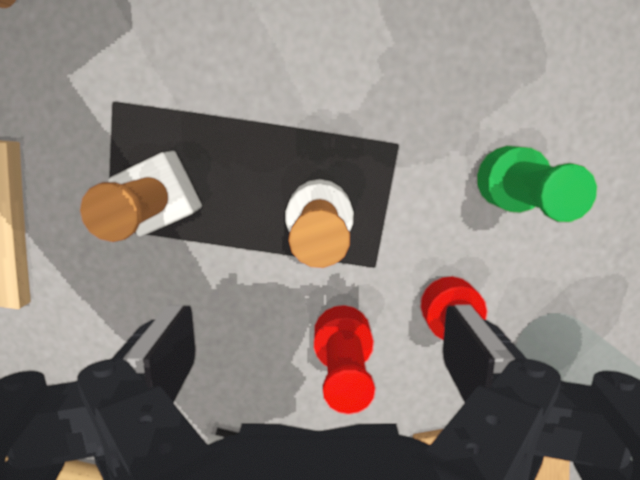

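The round stamp stands upright on the mat, at (265,315) in the side view and (320,215) in the wrist view. The gripper is clear of it.

```bash
python3 -c "
from workcell import bot
print(bot.job_done())"
```

```text
the job is handed in; nothing more can be done
None
```

The round stamp was pressed inside the ring, lifted straight off and stood back on the black mat. I handed the job in at about 31 s; it returns no verdict.

**Grip:** My first grip, at the height the stated tool dimensions implied, closed on the cap. The jaws read 36 mm, and all three cameras showed the fingertips about 20 mm higher than expected. I opened, went 22 mm lower and gripped the handle at about 32 mm opening. That is still slightly wider than the handle's 30 mm.

**Press:** The stamp was upright and within about 2 mm of the ring's centre. It held about 8.3 N for a little over a second. Camera depth put the die about 3.5–4 mm in, against the intended 4 mm.

**Lift and return:** I lifted it about 50 mm straight up before any sideways move. I then set it down on the mat with about 4.5 N and let go.

**Last checks:** The stamp stands at (0.525, 0.315). Skirt and handle centres agree within 0.1 mm in the side and wrist views, so it is upright. The cap fit was off by up to about 2.5 mm, probably because the cameras see only part of it. The open gripper is well above the stamp and touches nothing.

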